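# Settle the bedside for the night

## Task

Settle the bedside for the night by pressing three things down gently with the fingertips, in this order: the long bar on top of the alarm clock, then the round button on the low round sound machine, and last the steel cap on top of the little mushroom lamp. Push each one right in, so that it stays in. Leave the clock's small round key alone, and do not pick up, shove or knock over anything.

Things in the scene. Friction and masses are not known exactly. Their poses are not given: they have to be found in the camera images.
- clock: White box-shaped bedside alarm clock, 65 mm deep (its x) x 130 mm wide (its y) x 85 mm tall to the top of the case, 0.4 to 0.8 kg, standing loose on the table. Origin: centre of its underside; its dial looks along its -x. On its top are a long bar and, 67 mm to the bar's -y side, a small round key.
- bar_top (a point): Centre of the top face of the clock's long bar (60 mm long along the clock's y, 18 mm wide along its x), a raised push bar that stands about 18 mm above the case (103 mm above the table) when out. On the clock: x 0, y +20 mm. Moves with the bar.
- clock_bar (a joint): How far the clock's bar is pushed down, m: 0 fully out, 0.010 fully in; starts 0 to 0.0015. It slides straight down against about 2.5 N of friction and stays where it is left (no spring back). It sits on a springy rubber bumper of about 1.5 N per mm, which gives some 2 mm while it slides and up to 6 mm once it is in, and comes back up when released; a press of 5 to 6 N seats it fully.
- key_top (a point): Centre of the top of the clock's small round key (14 mm across, standing 6 mm above the case), not to be pressed. On the clock: x 0, y -47 mm.
- clock_key (a joint): How far the small key is pushed down, m: 0 out, 0.005 in. Starts at 0 and must be left out.
- sound: Sound machine: a low round white puck with a grey band, 120 mm across, 55 mm tall, 0.35 to 0.7 kg, standing loose on the table. Origin: centre of its underside.
- button_top (a point): Centre of the top face of the sound machine's round push button (30 mm across, about 18 mm above the puck's top, 73 mm above the table when out), set 30 mm off the puck's centre towards its -x; the dark speaker slots are across from it. Moves with the button.
- sound_button (a joint): How far that button is pushed down, m: 0 fully out, 0.010 fully in; starts 0 to 0.0015. It slides straight down against about 2.5 N of friction and stays where it is left (no spring back). It sits on a springy rubber bumper of about 1.5 N per mm, which gives some 2 mm while it slides and up to 6 mm once it is in, and comes back up when released; a press of 5 to 6 N seats it fully.
- lamp: Small cordless mushroom lamp: wooden foot 110 mm across, striped ceramic stem, white domed shade 140 mm across between 125 and 190 mm above the table, 0.5 to 1 kg, standing loose. Origin: centre of its underside.
- cap_top (a point): Centre of the top face of the lamp's switch, a round steel cap (30 mm across) on the middle of the dome, about 18 mm above it, 208 mm above the table when out. Moves with the cap.
- lamp_cap (a joint): How far the lamp's cap is pushed down, m: 0 fully out, 0.010 fully in; starts 0 to 0.0015. It slides straight down against about 2.5 N of friction and stays where it is left (no spring back). It sits on a springy rubber bumper of about 1.5 N per mm, which gives some 2 mm while it slides and up to 6 mm once it is in, and comes back up when released; a press of 5 to 6 N seats it fully.
- mug: Bystander, loose: stoneware mug, 80 mm across, 90 mm tall, side handle. Origin: centre of its underside.
- cream: Bystander, loose: small screw-lid cream jar, 56 mm across, 45 mm tall. Origin: centre of its underside.
- flask: Bystander, loose: slim steel bottle, 60 mm across, 170 mm tall. Origin: centre of its underside.
- candle: Bystander, loose: glass candle jar, 68 mm across, 70 mm tall. Origin: centre of its underside.
- bowl: Bystander, loose: white bowl, 124 mm across, 55 mm tall. Origin: centre of its underside.
- book: Bystander, loose: pocket book with a green cover lying flat, 105 x 150 x 24 mm. Origin: centre of its underside.
- balm: Bystander, loose: tiny lip-balm pot, 34 mm across, 30 mm tall, stands between the devices. Origin: centre of its underside.

How it is judged:
By the outcome, as a careful person would: the job done as asked, in the order asked, and still so for the second after the job is handed in, with the robot touching nothing.
It also fails if it takes over 53 s, if anything falls off the work surface, if the arm or the gripper's body presses on something with over 40 N, if the wrist force passes 120 N, or if a joint passes its speed limit or range.

## Robot

A 6-joint arm with a two-finger parallel gripper is mounted at the origin on the work surface. World frame = base frame: x ahead of the robot, y to its left, z up, the work surface at z = 0. Lengths are in m, angles in rad, forces in N, time in s.
With the tool pointing down it reaches from about 0.25 to 0.85 m from the base axis. Payload 12.5 kg.
Tool frame: the origin (TCP) lies midway between the tips of the shut fingers; the grasp point (between the pads) lies 19 mm behind it (ctrl.grip_point_offset is the distance from the TCP to the grasp point, in m); z points along the fingers, y is the line along which they close (so a half turn about z gives the same grasp; the last joint's range is limited). The gripper opens to 93 mm and grips with 3 to 60 N. Pads are 15 mm wide; open, the fingers measure 128 mm over their backs; the gripper's body (75 mm by 188 mm) begins 65 mm behind the grasp point.
Start: joints at [-0.085, 0.351, 1.652, -0, 1.139, -0.085], TCP at [0.55, 0, 0.219] pointing down, gripper open.
Joint ranges: [-2.75, 2.75], [-0.79, 2.1], [0.01, 2.65], [-1.57, 4.71], [0.07, 3.14], [-2.87, 2.87]. Speed limits (rad/s): [2.22, 2.22, 2.79, 3.14, 3.14, 3.14].

## Interface

Orientations are given as a unit quaternion [x, y, z, w].
In Python, from workcell import ctrl gives the robot as it stands.
- The arm moves only by the tool carry_out, never from a script. Its arguments are lists of equal length, an entry for each row: "translation": the shift along the tool's x, y, z in m, a list of three; "angular": the turn, a rotation vector about the tool's x, y, z in degrees, a list of three. In form: {"translation": [[dx, dy, dz], ...], "angular": [[ax, ay, az], ...]}. A call has 1 to 12 rows; each row shifts and turns the commanded pose from where the row before left it, along the tool's axes as they then stand; what a row does not reach is not made up. A row lasts 1/10 s, in which the tool goes at most 50 mm and 8.59 degrees, less where a joint would pass 70% of its speed; a pose out of reach is approached as far as the arm can. A call with a gripper value outside its range is refused whole. "grip" is the finger opening in m, from 0 to 0.093, set as the call begins (left out, the last holds). The fingers move at their own pace and stop on an object; "grip_force" is the grip in N (left out, the last holds). Time passes only in rows, so rows that do not move let the fingers close. It gives the time, the measured TCP pose, the force, the opening and the grip force at its end, in the units of the state.
- ctrl.get_obs(): the state, without advancing time (a new reading comes with each control period).
- ctrl.read_camera(name): name is "scene" or "side" or "wrist"; returns (picture, depth): 480x640x3 uint8, red, green, blue; 480x640 float32, m along the optical axis (not along the pixel's ray), 0 where there is no reading.
- ctrl.get_calibration(name): a dict with "intrinsics" (3x3 intrinsics, pixels), "pose" (4x4, takes a point from camera to world coordinates). Camera axes: x right, y down, z forward; pixel columns grow to the right and rows downward; lengths in m; the calibration is good to about 2 mm. The wrist camera is an equidistant fisheye: a pixel r from the principal point sees the ray r / f radians off the axis. A picture is of the moment at which its call begins: read the wrist's pose just before it. get_calibration takes no time and is no camera call; for the wrist camera it gives the pose at the moment of the call.
- ctrl.sign_off(): hands the job in; it is judged then, once.
The state is a dict: "t": time; "joint_positions": joint angles; "joint_vel": joint speeds; "joint_torque": joint torques, N m; "position": TCP position; "ee_rot": TCP orientation; "wrist_force": force on the tool from outside, world axes, zero at the start; "torque": the same for the moment, N m; "finger_gap": finger opening in m; "grasp_force": force on a finger pad.
Only numpy, scipy, OpenCV 4.12 (cv2) and the standard library are available. Lean on these libraries where they do the work, as an engineer would, in place of code of your own. Each camera call takes 0.05 s, during which the arm holds its last target. There are 200 camera calls.

## Working session

There is one attempt and no reset: what is moved stays moved. The work goes in short steps, Python scripts to look and compute and a tool call to move; the robot and the scene stay as the last step left them, time stands still between calls to the robot, and variables do not carry over. Pictures are saved under pics/ and viewed, at most 10 in all, crops included, and the job is handed in when it is done.

Besides the shell and the picture viewer there is one more tool, called as a command line: name --argument value ..., lists and objects as JSON in quotes. carry_out: Moves the arm, as the interface text tells. Its arguments: {"type":"object","properties":{"translation":{"type":"array"},"angular":{"type":"array"},"grip":{"type":"number"},"grip_force":{"type":"number"}},"required":["translation","angular"]}

```bash
ls; mkdir -p pics; python3 - <<'E'
from workcell import ctrl
import cv2,numpy as np
np.set_printoptions(precision=4,suppress=True)
for n in ["scene","side"]:
    p,d=ctrl.read_camera(n); c=ctrl.get_calibration(n)
    np.savez(f"{n}.npz",p=p,d=d,K=c["intrinsics"],T=c["pose"])
    cv2.imwrite(f"pics/{n}0.png",p[:,:,::-1]); print(n,c["intrinsics"],c["pose"])
o=ctrl.get_obs(); print(o)
E
```

```text
pics
scene [[523.8432   0.     310.3307]
 [  0.     523.8432 232.248 ]
 [  0.       0.       1.    ]] [[ 0.0564  0.8515 -0.5213  1.1946]
 [ 0.9983 -0.0406  0.0416 -0.0464]
 [ 0.0143 -0.5227 -0.8524  1.1967]
 [ 0.      0.      0.      1.    ]]
side [[496.559    0.     327.6441]
 [  0.     496.559  240.4732]
 [  0.       0.       1.    ]] [[ 0.9132 -0.3004  0.2756  0.2565]
 [-0.4076 -0.663   0.628  -0.6981]
 [-0.0059 -0.6858 -0.7278  0.924 ]
 [ 0.      0.      0.      1.    ]]
{'t': 0.1, 'joint_positions': array([-0.0846,  0.3512,  1.6523,  0.    ,  1.1391, -0.0846]), 'joint_vel': array([-0.    , -0.0019, -0.0036, -0.0003,  0.0006, -0.0001]), 'joint_torque': array([  0.0006, -49.8029, -28.5706,   0.0699,   0.0239,  -0.0001]), 'position': array([0.5497, 0.    , 0.2182]), 'ee_rot': array([ 0.7071,  0.7071, -0.0003, -0.0004]), 'wrist_force': array([-0.3723, -0.0028,  0.1056]), 'torque': array([-0.0284,  0.0336, -0.0096]), 'grasp_force': 0.0, 'finger_gap': 0.09295112438619628}
```

View pics/scene0.png

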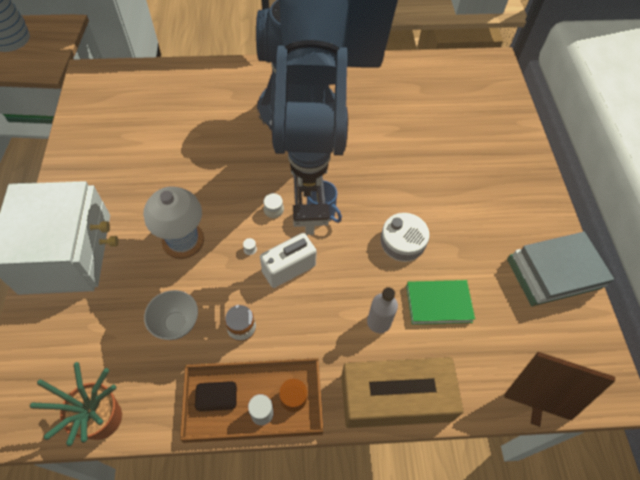

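View pics/side0.png

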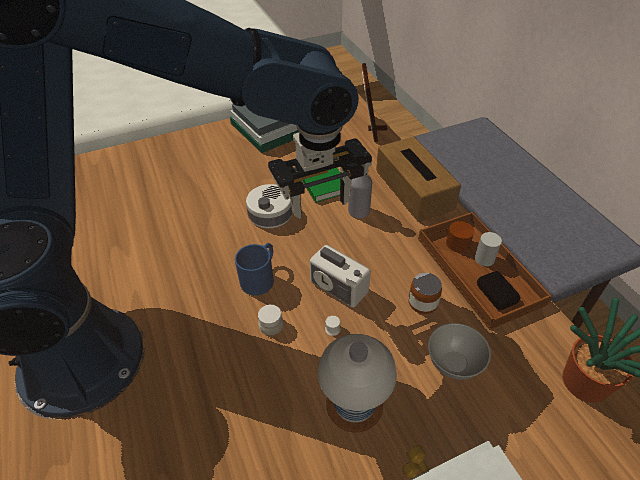

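The scene view shows the clock bar at about (292,246), the sound button at (396,224) and the lamp cap at (167,197). In the side view they are at about (332,256), (264,203) and (358,352). Next I'll measure them with masks and both views.

```bash
cat > h.py <<'E'
import numpy as np,cv2
np.set_printoptions(precision=4,suppress=True)
def load(n): z=np.load(n+".npz"); return z["p"],z["d"],z["K"],z["T"]
def ray(K,T,u,v):
    return T[:3,:3]@np.array([(u-K[0,2])/K[0,0],(v-K[1,2])/K[1,1],1.])
def plane(K,T,u,v,h):
    r=ray(K,T,u,v); return T[:3,3]+r*(h-T[2,3])/r[2]
def cloud(d,K,T):
    v,u=np.mgrid[:480,:640]; P=np.stack([(u-K[0,2])/K[0,0]*d,(v-K[1,2])/K[1,1]*d,d],-1)
    return P@T[:3,:3].T+T[:3,3]
E
python3 - <<'E'
from h import *
W={"scene":{"bar":(292,246,25,.103),"but":(396,224,14,.073),"cap":(167,197,14,.208)},
"side":{"bar":(332,256,22,.103),"but":(264,203,14,.073),"cap":(358,352,16,.208)}}
rows=[]
for n in W:
    p,d,K,T=load(n); C=cloud(d,K,T); row=[]
    for k,(u,v,r,h) in W[n].items():
        c=C[v-r:v+r,u-r:u+r]; m=(abs(c[...,2]-h+.001)<.006)&(d[v-r:v+r,u-r:u+r]>0)
        nn,l,s,ce=cv2.connectedComponentsWithStats(m.astype(np.uint8))
        i=1+np.argmax(s[1:,4]); q=c[l==i]; uv=ce[i]+[u-r,v-r]
        ev,V=np.linalg.eigh(np.cov(q[:,:2].T))
        print(n,k,"n",len(q),"med",np.median(q,0),"min",q.min(0),"max",q.max(0),"axis",V[:,1],"rms",np.sqrt(ev),"px",uv,"plane",plane(K,T,*uv,h))
        g=p[v-r:v+r,u-r:u+r]; row.append(cv2.resize(g,(260,260),interpolation=cv2.INTER_NEAREST))
    rows.append(np.hstack(row))
cv2.imwrite("pics/crops.png",np.vstack(rows)[:,:,::-1])
E
```

```text
scene bar n 177 med [ 0.5638 -0.0342  0.1039] min [ 0.5411 -0.0613  0.0962] max [ 0.5839 -0.0048  0.108 ] axis [-0.4755  0.8797] rms [0.0055 0.0177] px [294.5537 246.1977] plane [ 0.5633 -0.0332  0.103 ]
scene but n 95 med [0.49   0.2304 0.0737] min [0.4726 0.2169 0.0665] max [0.5027 0.2453 0.078 ] axis [-0.9404  0.3401] rms [0.0074 0.0084] px [396.8737 222.5789] plane [0.489  0.2308 0.073 ]
scene cap n 125 med [ 0.4787 -0.3237  0.2087] min [ 0.4623 -0.3383  0.2015] max [ 0.4915 -0.31    0.2126] axis [-0.9157 -0.4018] rms [0.0076 0.008 ] px [166.16  196.488] plane [ 0.4778 -0.3239  0.208 ]
side bar n 203 med [ 0.5583 -0.0351  0.1028] min [ 0.539  -0.0622  0.096 ] max [ 0.5786 -0.0061  0.1077] axis [-0.4716  0.8818] rms [0.0053 0.0178] px [332.3399 255.4778] plane [ 0.5582 -0.0355  0.103 ]
side but n 90 med [0.4851 0.2292 0.073 ] min [0.4717 0.215  0.0663] max [0.4994 0.2485 0.0767] axis [0.4869 0.8734] rms [0.0074 0.0084] px [263.1889 201.3222] plane [0.485 0.229 0.073]
side cap n 248 med [ 0.4726 -0.3259  0.2077] min [ 0.4584 -0.3396  0.2011] max [ 0.488  -0.3104  0.2117] axis [0.46   0.8879] rms [0.0075 0.0079] px [358.2177 350.    ] plane [ 0.4727 -0.3263  0.208 ]
```

View pics/crops.png

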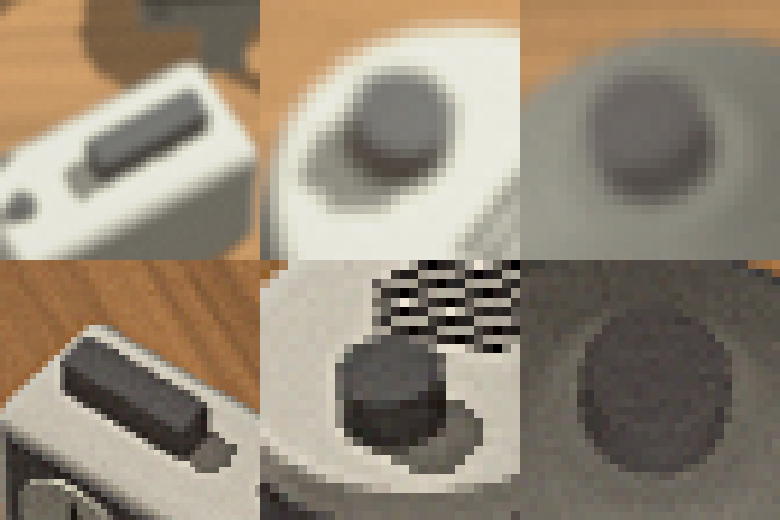

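Averaging both views gives bar (0.561,-0.0345), button (0.487,0.230) and cap (0.4755,-0.325). The first move shuts the fingers, goes over the bar and comes partway down.

carry_out --translation '[[-0.0175,0.0055,0],[-0.017,0.0055,0],[0,0,0],[0,0,0],[0,0,0],[0,0,0.02],[0,0,0.02],[0,0,0.02],[0,0,0.02],[0,0,0.01],[0,0,0],[0,0,0]]' --angular '[[0,0,0],[0,0,0],[0,0,0],[0,0,0],[0,0,0],[0,0,0],[0,0,0],[0,0,0],[0,0,0],[0,0,0],[0,0,0],[0,0,0]]' --grip 0 --grip_force 10

```text
t: 1.3
position: [0.5613, -0.0343, 0.1293]
ee_rot: [0.707, 0.707, 0.0, 0.0]
wrist_force: [0.5, 0.4, -0.4]
finger_gap: 0.0026
grasp_force: 0.0
```

```bash
python3 - <<'E'
from workcell import ctrl
import cv2
from h import *
o=ctrl.get_obs(); print(o["t"],o["position"],o["wrist_force"],o["finger_gap"])
p,d=ctrl.read_camera("side"); q,_=ctrl.read_camera("wrist")
cv2.imwrite("pics/b1.png",np.hstack([cv2.resize(p[200:340,250:400],(400,373),interpolation=1),cv2.resize(q,(400,373))])[:,:,::-1])
E
```

```text
1.3 [ 0.5613 -0.0343  0.1293] [ 0.5436  0.3581 -0.3626] 0.002623610404244937
```

View pics/b1.png

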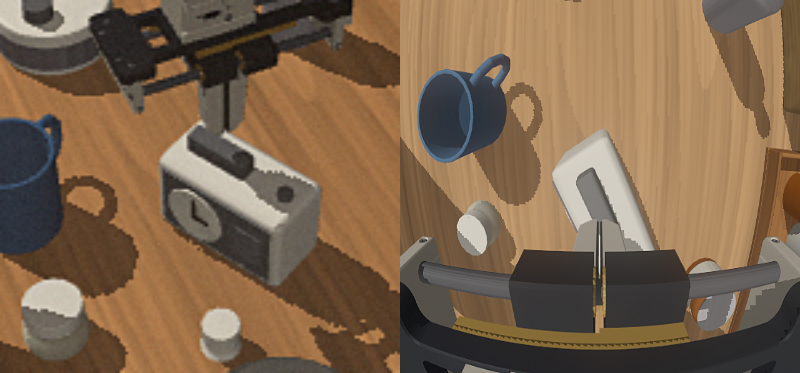

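The side crop shows the shut fingertips directly above the bar's middle, clear of the key, and the gripper body is clear of everything. Now I'll descend slowly.

carry_out --translation '[[0,0,0.008],[0,0,0.008],[0,0,0.004],[0,0,0.002],[0,0,0.002],[0,0,0.002],[0,0,0.002],[0,0,0.002],[0,0,0.002],[0,0,0.002],[0,0,0.001],[0,0,0]]' --angular '[[0,0,0],[0,0,0],[0,0,0],[0,0,0],[0,0,0],[0,0,0],[0,0,0],[0,0,0],[0,0,0],[0,0,0],[0,0,0],[0,0,0]]'

```text
t: 2.6
position: [0.5611, -0.0345, 0.0936]
ee_rot: [0.707, 0.707, 0.0, 0.0]
wrist_force: [-0.9, -0.5, 2.0]
finger_gap: 0.0009
grasp_force: 1.1
```

carry_out --translation '[[0,0,0.001],[0,0,0.001],[0,0,0.001],[0,0,0],[0,0,0]]' --angular '[[0,0,0],[0,0,0],[0,0,0],[0,0,0],[0,0,0]]'

```text
t: 3.1
position: [0.5611, -0.0345, 0.0907]
ee_rot: [0.707, 0.707, 0.0, 0.0]
wrist_force: [-0.6, -0.7, 3.7]
finger_gap: 0.0004
grasp_force: 1.8
```

carry_out --translation '[[0,0,0.001],[0,0,0.001],[0,0,0]]' --angular '[[0,0,0],[0,0,0],[0,0,0]]'

```text
t: 3.4
position: [0.5611, -0.0345, 0.0888]
ee_rot: [0.707, 0.707, 0.0, 0.0]
wrist_force: [-0.7, -0.9, 6.5]
finger_gap: 0.0005
grasp_force: 3.2
```

The force is climbing at about 1.5 N/mm, so the bar is seated. I'll lift straight up and check it.

carry_out --translation '[[0,0,-0.005],[0,0,-0.01],[0,0,-0.02],[0,0,-0.03],[0,0,-0.03],[0,0,-0.025],[0.04,-0.014,0],[0.05,-0.015,0],[0.045,-0.015,0],[0.045,-0.015,0],[0.045,-0.015,0],[0.0395,0,0]]' --angular '[[0,0,0],[0,0,0],[0,0,0],[0,0,0],[0,0,0],[0,0,0],[0,0,0],[0,0,0],[0,0,0],[0,0,0],[0,0,0],[0,0,0]]'

```text
t: 4.6
position: [0.4857, 0.2298, 0.2092]
ee_rot: [0.707, 0.707, -0.0, -0.0]
wrist_force: [1.0, -0.1, -0.5]
finger_gap: 0.0004
grasp_force: 0.0
```

```bash
python3 - <<'E'
from workcell import ctrl
import cv2
from h import *
for n in ["scene","side"]:
    p,d=ctrl.read_camera(n); c=ctrl.get_calibration(n); C=cloud(d,c["intrinsics"],c["pose"])
    np.savez(n+"1.npz",p=p,d=d)
    p0,d0,_,_=load(n); C0=cloud(d0,c["intrinsics"],c["pose"])
    # bar height inside 20mm x 10mm core, then & now
    for x,y,r in [(.5605,-.035,.006),(.487,.230,.008),(.4755,-.325,.008)]:
        f=lambda C:np.median(C[np.hypot(C[...,0]-x,C[...,1]-y)<r][:,2])
        print(n,f(C0),f(C))
o=ctrl.get_obs(); print(o["t"],o["position"],o["wrist_force"])
E
```

```text
scene 0.43012553162229517 0.09433368936321518
scene 0.07501048884083361 0.35161715731373405
scene 0.20906583185430694 0.20892268842162393
side 0.39962492617776424 0.09357133398182121
side 0.07330669186162858 0.24256761889487782
side 0.20802629004817252 0.2084462400726913
4.7 [0.4867 0.2315 0.2091] [-0.0166 -0.4989 -0.4317]
```

The bar now sits at about 93.5 mm, so it is fully in. The tool is over the button, so next is the same press there.

carry_out --translation '[[0,0,0.02],[0,0,0.03],[0,0,0.03],[0,0,0.025],[0,0,0.015],[0,0,0.008],[0,0,0.004],[0,0,0],[0,0,0.002],[0,0,0.002],[0,0,0.002],[0,0,0]]' --angular '[[0,0,0],[0,0,0],[0,0,0],[0,0,0],[0,0,0],[0,0,0],[0,0,0],[0,0,0],[0,0,0],[0,0,0],[0,0,0],[0,0,0]]'

```text
t: 5.9
position: [0.4879, 0.228, 0.0708]
ee_rot: [0.707, 0.707, 0.0, 0.0]
wrist_force: [0.5, 0.5, 1.9]
finger_gap: 0.0003
grasp_force: 1.1
```

carry_out --translation '[[0,0,0.002],[0,0,0.002],[0,0,0.002],[0,0,0.002],[0,0,0.001],[0,0,0],[0,0,0]]' --angular '[[0,0,0],[0,0,0],[0,0,0],[0,0,0],[0,0,0],[0,0,0],[0,0,0]]'

```text
t: 6.6
position: [0.4877, 0.2279, 0.0616]
ee_rot: [0.707, 0.707, 0.0, 0.0]
wrist_force: [1.3, 0.4, 2.1]
finger_gap: 0.0004
grasp_force: 1.1
```

carry_out --translation '[[0,0,0.001],[0,0,0.001],[0,0,0.001],[0,0,0]]' --angular '[[0,0,0],[0,0,0],[0,0,0],[0,0,0]]'

```text
t: 7.0
position: [0.4877, 0.228, 0.0588]
ee_rot: [0.707, 0.707, 0.0, 0.0]
wrist_force: [0.4, -0.8, 6.3]
finger_gap: 0.0001
grasp_force: 3.2
```

Seated: 6.3 N, with the tip about 4 mm below the fully-in height. I'll lift and head over to the lamp.

carry_out --translation '[[0,0,-0.005],[0,0,-0.01],[0,0,-0.02],[0,0,-0.04],[0,0,-0.045],[0,0,-0.045],[0,0,-0.03],[0,0,0],[-0.02,0,0],[-0.04,0,0],[-0.04,0,0],[-0.04,0,0]]' --angular '[[0,0,0],[0,0,0],[0,0,0],[0,0,0],[0,0,0],[0,0,0],[0,0,0],[0,0,0],[0,0,0],[0,0,0],[0,0,0],[0,0,0]]'

```text
t: 8.2
position: [0.4865, 0.0866, 0.2529]
ee_rot: [0.707, 0.707, -0.001, -0.001]
wrist_force: [1.2, 0.2, -0.3]
finger_gap: 0.0008
grasp_force: 0.0
```

carry_out --translation '[[-0.04,0,0],[-0.04,0,0],[-0.04,0,0],[-0.04,0,0],[-0.04,0,0],[-0.04,0,0],[-0.04,0,0],[-0.04,-0.005,0],[-0.04,-0.005,0],[-0.03,-0.002,0],[-0.02,0,0],[0,0,0]]' --angular '[[0,0,0],[0,0,0],[0,0,0],[0,0,0],[0,0,0],[0,0,0],[0,0,0],[0,0,0],[0,0,0],[0,0,0],[0,0,0],[0,0,0]]'

```text
t: 9.4
position: [0.4751, -0.3234, 0.2528]
ee_rot: [0.708, 0.706, -0.0, -0.001]
wrist_force: [-0.9, 0.2, -0.3]
finger_gap: 0.0006
grasp_force: 0.0
```

```bash
python3 - <<'E'
from workcell import ctrl
import cv2
from h import *
for n in ["scene","side"]:
    p,d=ctrl.read_camera(n); c=ctrl.get_calibration(n); C=cloud(d,c["intrinsics"],c["pose"])
    for x,y,r in [(.5605,-.035,.006),(.487,.230,.008)]:
        print(n,np.median(C[np.hypot(C[...,0]-x,C[...,1]-y)<r][:,2]))
    if n=="side": cv2.imwrite("pics/c1.png",p[:,:,::-1])
o=ctrl.get_obs(); print(o["t"],o["position"],o["wrist_force"],o["joint_positions"])
E
```

```text
scene 0.09447856891234419
scene 0.06435963179504545
side nan
side nan
9.5 [ 0.4755 -0.3213  0.2531] [ 0.0203  0.808  -0.0535] [-0.6755  0.3627  1.5463  0.0003  1.2341 -0.6755]
  return _methods._mean(a, axis=axis, dtype=dtype,
  ret = ret.dtype.type(ret / rcount)
```

View pics/c1.png

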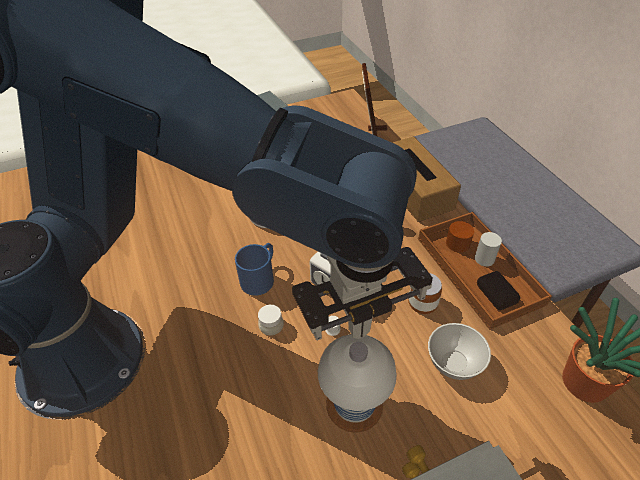

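The button reads about 64 mm in the scene view, down from 75, so it is in. The fingertips are over the cap at (358,345) in the side view. I'll nudge 3 mm and press.

carry_out --translation '[[-0.003,0,0],[0,0,0],[0,0,0.01],[0,0,0.012],[0,0,0.01],[0,0,0.006],[0,0,0.002],[0,0,0.002],[0,0,0.002],[0,0,0.002],[0,0,0.002],[0,0,0]]' --angular '[[0,0,0],[0,0,0],[0,0,0],[0,0,0],[0,0,0],[0,0,0],[0,0,0],[0,0,0],[0,0,0],[0,0,0],[0,0,0],[0,0,0]]'

```text
t: 10.7
position: [0.4757, -0.3252, 0.2057]
ee_rot: [0.707, 0.707, 0.0, 0.0]
wrist_force: [-0.5, 0.3, 1.3]
finger_gap: 0.0005
grasp_force: 1.0
```

carry_out --translation '[[0,0,0.002],[0,0,0.002],[0,0,0.002],[0,0,0.001],[0,0,0],[0,0,0]]' --angular '[[0,0,0],[0,0,0],[0,0,0],[0,0,0],[0,0,0],[0,0,0]]'

```text
t: 11.3
position: [0.4757, -0.3252, 0.1987]
ee_rot: [0.707, 0.707, 0.0, 0.0]
wrist_force: [1.7, -0.0, 1.2]
finger_gap: 0.0004
grasp_force: 1.0
```

carry_out --translation '[[0,0,0.001],[0,0,0.001],[0,0,0.001],[0,0,0.001],[0,0,0.001],[0,0,0]]' --angular '[[0,0,0],[0,0,0],[0,0,0],[0,0,0],[0,0,0],[0,0,0]]'

```text
t: 11.9
position: [0.4757, -0.3252, 0.1939]
ee_rot: [0.707, 0.707, 0.0, 0.0]
wrist_force: [-0.4, -0.2, 6.1]
finger_gap: 0.0003
grasp_force: 3.2
```

Seated at about 6.5 N. I'll lift clear and move aside.

carry_out --translation '[[0,0,-0.005],[0,0,-0.01],[0,0,-0.02],[0,0,-0.03],[0,0,-0.03],[0,0,-0.02],[0.02,-0.02,0],[0.04,-0.03,0],[0.04,-0.03,0],[0.04,-0.03,0],[0,0,0],[0,0,0]]' --angular '[[0,0,0],[0,0,0],[0,0,0],[0,0,0],[0,0,0],[0,0,0],[0,0,0],[0,0,0],[0,0,0],[0,0,0],[0,0,0],[0,0,0]]'

```text
t: 13.1
position: [0.3655, -0.1847, 0.3094]
ee_rot: [0.707, 0.707, 0.0, 0.001]
wrist_force: [0.1, -0.9, -0.3]
finger_gap: 0.0005
grasp_force: 0.0
```

```bash
python3 - <<'E'
from workcell import ctrl
import cv2
from h import *
for n in ["scene","side"]:
    p,d=ctrl.read_camera(n); c=ctrl.get_calibration(n); C=cloud(d,c["intrinsics"],c["pose"])
    for x,y,r in [(.5605,-.035,.006),(.487,.230,.008),(.4755,-.325,.008)]:
        q=C[np.hypot(C[...,0]-x,C[...,1]-y)<r][:,2]; print(n,np.median(q) if len(q) else None)
    if n=="scene": cv2.imwrite("pics/d1.png",p[:,:,::-1])
E
```

```text
scene 0.09590169011954708
scene 0.06459158358764916
scene 0.19954519847641833
side 0.09369894200654583
side None
side 0.1986152714005403
```

View pics/d1.png

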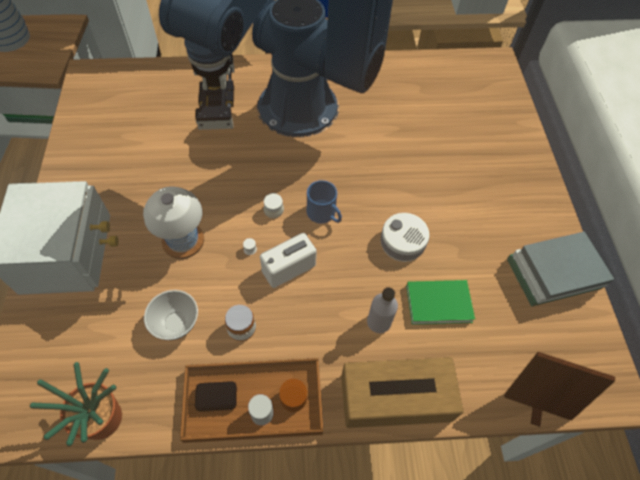

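All three are in and nothing has moved: the clock is still at (289,258), the sound machine at (405,235) and the lamp at (170,212). The arm is clear of everything, so I'm handing in.

```bash
python3 -c "
from workcell import ctrl
print(ctrl.sign_off())"
```

```text
the job is handed in; nothing more can be done
None
```

I pressed the clock bar, sound-machine button and lamp cap fully in, in that order, with peak readings of about 6–7 N; the last pictures show all three still in and nothing else moved, and the job is handed in.

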